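Hook and close the switch cover on a van's control box

ROBOT

A 6-joint arm with a two-finger parallel gripper is mounted at the origin on the work surface. World frame = base frame: x ahead of the robot, y to its left, z up, the work surface at z = 0. Lengths are in m, angles in rad, forces in N, time in s.
With the tool pointing down it reaches from about 0.275 to 0.875 m from the base axis. Payload 12.5 kg.
Tool frame: the origin (TCP) lies midway between the tips of the shut fingers; the grasp point (between the pads) lies 19 mm behind it; z points along the fingers, y is the line along which they close (so a half turn about z gives the same grasp; the last joint's range is limited). The gripper opens to 85 mm and grips with 20 to 120 N. Pads are 22 mm wide; open, the fingers measure 114 mm over their backs; the gripper's body (76 mm by 85 mm) begins 54 mm behind the grasp point. The pads swing forward as they close: fully open they stand 13 mm farther back than shut.
Start: joints at [1.231, 0.351, 1.652, -0, 1.139, -0.085], TCP at [0.139, 0.532, 0.231] pointing down, gripper open.
Joint ranges: [-2.75, 2.75], [-0.79, 2.1], [0.01, 2.65], [-1.57, 4.71], [0.07, 3.14], [-2.87, 2.87]. Speed limits (rad/s): [2.22, 2.22, 2.79, 3.14, 3.14, 3.14].

INTERFACE

Orientations are given as [roll, pitch, yaw] about the fixed x, y, z axes, in that order (R = Rz(yaw) Ry(pitch) Rx(roll)).
In Python, from rig import arm, fingers, kinematics, imaging, sensors gives the robot as it stands. Calls block until the motion is done:
- arm.move_pose(position, orientation): joint-space move of the TCP to a pose.
- arm.move_linear(position, v=0.15, rotation=None, force_limit=None): straight line of the TCP; rotation=None keeps the orientation; v is the mean speed in m/s. With force_limit (N) it stops when the force on the tool has changed by that much, and returns True; else False.
- arm.goto_joints(angles): joint-space move.
- fingers.set_gripper(opening): opening from 0.0 (shut) to 1.0 (fully open); the grip force is fixed at half the most; returns when the fingers have stopped.
- arm.pause(seconds).
- kinematics.ik(position, orientation): joint angles nearest the present ones, or None.
- imaging.get_image(name): name is "scene" or "top" or "wrist"; returns a dict with "image" (480x640x3 uint8, blue, green, red), "fovy" (degrees; the focal length in pixels is half the picture's height over the tangent of half this angle, whatever the lens; pixels are square), "cx", "cy" (the principal point, pixels), "R" (3x3) and "t" (3): a world point X has camera coordinates R X + t. Camera axes: x right, y down, z forward; pixel columns grow to the right and rows downward; lengths in m; the calibration is good to about 2 mm. A picture is of the moment at which its call begins. There is no depth.
A pose or a line that the arm cannot do raises arm.IKError and nothing moves.
- arm.close_job(): hands the job in; it is judged then, once.
Trained networks look in the newest picture that a camera, given by its name, has taken for a name from the list of things; names that differ only in an ending like _2 or _b are one class to them, and where a whole thing is asked for, a point or a joint stands for the part that bears it (a point fixed in the world has none). Each returns a list of dicts, best first, with "p" (0 to 1); they miss things now and then, are a little off and sometimes report something else, mostly with a low value. They report only what shows in the picture. A call takes as long as a camera call. They do not tell look-alikes from the thing itself.
- imaging.look_for(camera, target): "box" ([centre column, centre row, width, height] in pixels, round what is visible of it).
Readings, each from a call of its own:
- sensors.read_time_s(): time.
- sensors.read_qpos(): joint angles.
- sensors.read_dq(): joint speeds.
- sensors.read_joint_torque(): joint torques, N m.
- sensors.read_tool_pos(): TCP position.
- sensors.read_ee_rot(): TCP orientation.
- sensors.read_wrist_force(): force on the tool from outside, world axes, zero at the start.
- sensors.read_ft_torque(): the same for the moment, N m.
- sensors.read_grip_width(): opening from 0.0 (shut) to 1.0 (fully open).
- sensors.read_grip_force(): force on a finger pad.
Only numpy, scipy, OpenCV 4.12 (cv2) and the standard library are available. Lean on these libraries where they do the work, as an engineer would, in place of code of your own. Each camera call takes 0.05 s, during which the arm holds its last target. There are 200 camera calls.

TASK

Take the switch cover out of the parts bay, lay it flat on the rubber mat and let go, so that you can take it again by its other pair of sides. Then put it on the open control box: tilt it to tuck its orange tab under the box's yellow lip, lower the free end and close it flat on the rim. Press the closed cover down with about 15 N for a moment to bed it on its seal (never above 40 N), then let go and leave the other things on the bench as they are.

Things in the scene. Friction and masses are not known exactly. Their poses are not given: they have to be found in the camera images.
- cover: Loose switch cover: dark plate 56 (x) x 60 (y) x 14 mm, three blue buttons on top. Origin: centre of the plate's underside; z up. An orange tab (44 mm wide, 4 mm thick, flush with the underside) sticks 11 mm out of its -x edge. White ribs under it, 5 mm deep: one at x = 19 to 23 mm, two from x = -14 to 19 mm with outer faces at y = +-23.5 mm. Lying on its ribs, the origin is 5 mm up. 100 to 200 g.
- cover_tab (a point): Middle of the end face of the cover's orange tab, at (-39, 0, 2) mm of the cover.
- box: Open grey control box, fixed, 58 mm wide. Origin: at bench height, straight below where the closed cover's origin comes; same axes as the closed cover. Flat rim (black seal) at z = 45 mm, mouth from x = -17 to 24.5 and y = -25 to 25 mm, front wall to x = 28.5 mm. At -x, nearer the robot, a ledge at rim height for the tab ends at an upright housing (x = -40.5 to -58 mm, top at z = 70 mm).
- box_rim (a point): Where the cover's origin is when closed: on the box's axis at rim height, (0, 0, 45) mm of the box. The cover then lies on the rim, tab in the slot under the lip, ribs in the mouth, with 1.5 mm of play each way.
- box_lip (a point): Middle of the lower edge of the box's yellow lip, at (-34, 0, 52.5) mm of the box. The lip reaches from the housing over the ledge, full width, 4.5 mm thick; under it is a slot 7.5 mm high and 6.5 mm deep, open towards +x, for the cover's tab.
- bay: Fixed parts bay in which the cover starts: aluminium base 120 (x) x 80 x 8 mm; two clear upright cheeks along x, 68 mm apart inside, from x = -45 to 45 mm and up to z = 50 mm. Open above and at both x ends. Origin: centre of its underside. The cover lies between the cheeks, x axes alike, so only its x ends can be gripped.
- mat: Black rubber mat, fixed, 170 x 170 x 4 mm. Origin: centre of its underside.
- tape: Bystander, not to be disturbed: blue roll of tape, a ring 64 mm across and 19 mm high, lying flat.
- wrench: Bystander, not to be disturbed: steel spanner lying on the bench.
- screwdriver: Bystander, not to be disturbed: screwdriver lying on the bench.
- spray_can: Bystander, not to be disturbed: upright can, 56 mm across and 90 mm high.
- tin: Bystander, not to be disturbed: plain steel tin, 60 mm across and 50 mm high.
- meter: Bystander, not to be disturbed: yellow test meter lying flat, 64 x 96 x 34 mm.
- plug: Bystander, not to be disturbed: black three-pin plug lying pins up, 44 x 50 x 38 mm.
Things that resemble listed ones, but are neither listed nor needed, are in the scene too. Leave any purple or red look-alike of the box alone. There is more than one size of the cover; the one meant has the size given above.

How it is judged:
By the outcome, as a careful person would: the job done as asked, in the order asked, and still so for the second after the job is handed in, with the robot touching nothing.
It also fails if it takes over 72 s, if anything falls off the work surface, if the arm or the gripper's body presses on something with over 40 N, if the wrist force passes 120 N, or if a joint passes its speed limit or range.

## Working session

There is one attempt and no reset: what is moved stays moved. The work goes in short steps, each a Python script; the robot and the scene stay as the last script left them, time stands still between calls to the robot, and variables do not carry over. Pictures are saved under pics/ and viewed, at most 10 in all, crops included, and the job is handed in when it is done.

```bash
ls; mkdir -p pics; cat > h.py <<'E'
import numpy as np, cv2
from rig import arm, fingers, kinematics, imaging, sensors
def cam(n,save=None):
    d=imaging.get_image(n)
    if save: cv2.imwrite('pics/'+save,d['image'])
    return d
def foc(d): return d['image'].shape[0]/2/np.tan(np.radians(d['fovy'])/2)
def ray(d,uv):
    R=np.array(d['R']);t=np.array(d['t']);f=foc(d)
    v=R.T@np.array([(uv[0]-d['cx'])/f,(uv[1]-d['cy'])/f,1]); return -R.T@t,v
def onz(d,uv,z):
    c,v=ray(d,uv); return c+v*(z-c[2])/v[2]
def proj(d,X):
    p=np.array(d['R'])@np.array(X)+np.array(d['t']);f=foc(d); return np.array([d['cx']+f*p[0]/p[2],d['cy']+f*p[1]/p[2]])
def tri(obs):
    A=np.zeros((3,3));b=np.zeros(3)
    for d,uv in obs:
        c,v=ray(d,uv);v/=np.linalg.norm(v);P=np.eye(3)-np.outer(v,v);A+=P;b+=P@c
    return np.linalg.solve(A,b)
E
python3 - <<'E'
from h import *
np.set_printoptions(precision=3,suppress=True)
for n in ('scene','top'):
    d=cam(n,n+'1.png'); print(n,d['fovy'],d['cx'],d['cy'],'cam at',-np.array(d['R']).T@d['t'])
    for k in ('cover','cover_tab','box','box_rim','box_lip','bay','mat'):
        for r in imaging.look_for(n,k)[:4]:
            if r['p']>.2: print(n,k,round(r['p'],2),np.round(r['box']),onz(d,r['box'][:2],0.02)[:2])
d=cam('wrist');print('wrist',d['fovy'],d['cx'],d['cy'],d['R'],d['t'],sensors.read_ee_rot(),sensors.read_tool_pos())
E
```

```text
pics
scene 50.57695183650716 318.38853732766745 238.24258344411916 cam at [0.982 0.413 1.007]
scene cover 0.91 [267. 166.  36.  37.] [ 0.41  -0.258]
scene cover 0.9 [244. 208.  31.  27.] [ 0.543 -0.21 ]
scene cover_tab 0.9 [244. 207.  30.  20.] [ 0.54  -0.211]
scene cover_tab 0.75 [270. 165.  36.  39.] [ 0.403 -0.254]
scene box 0.95 [426. 266.  44.  59.] [0.396 0.219]
scene box 0.89 [400. 322.  49.  58.] [0.544 0.253]
scene box 0.62 [467. 350.  63.  55.] [0.507 0.393]
scene box 0.21 [244. 207.  31.  23.] [ 0.541 -0.21 ]
scene box_rim 0.9 [428. 265.  51.  56.] [0.391 0.222]
scene box_rim 0.76 [400. 324.  48.  60.] [0.546 0.255]
scene box_rim 0.72 [465. 351.  55.  56.] [0.512 0.391]
scene box_lip 0.95 [425. 267.  45.  56.] [0.399 0.219]
scene box_lip 0.94 [399. 323.  47.  55.] [0.546 0.252]
scene box_lip 0.9 [464. 353.  59.  56.] [0.516 0.391]
scene bay 0.59 [244. 214.  56.  56.] [ 0.555 -0.197]
scene bay 0.52 [328. 401.  54.  62.] [0.767 0.241]
scene mat 0.93 [311. 264. 102.  88.] [0.557 0.018]
top 42.50371624986528 314.5558784022464 238.19917744293025 cam at [0.328 0.01  1.642]
top c
[... 382 characters left out ...]
 240.  30.  47.] [0.549 0.26 ]
top box_rim 0.83 [233. 297.  30.  39.] [0.397 0.218]
top box_rim 0.61 [215. 240.  30.  37.] [0.548 0.266]
top box_rim 0.58 [163. 254.  31.  38.] [0.516 0.402]
top box_rim 0.52 [391. 241.  21.  28.] [ 0.533 -0.2  ]
top box_lip 0.94 [232. 297.  28.  40.] [0.398 0.222]
top box_lip 0.88 [217. 241.  32.  42.] [0.547 0.259]
top box_lip 0.57 [164. 254.  32.  42.] [0.517 0.399]
top bay 0.73 [391. 235.  35.  47.] [ 0.552 -0.202]
top mat 0.95 [311. 242.  66.  66.] [0.536 0.01 ]
wrist 66.61072459014929 322.7868111482614 238.53100140121498 [[ 0.254  0.967  0.   ]
 [ 0.923 -0.242  0.3  ]
 [ 0.291 -0.076 -0.954]] [-0.55  -0.037  0.379] [3.142 0.    2.887] [0.139 0.532 0.231]
```

View pics/scene1.png

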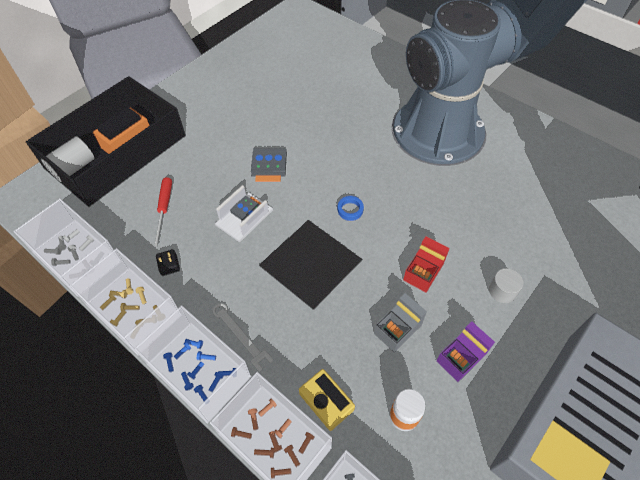

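View pics/top1.png

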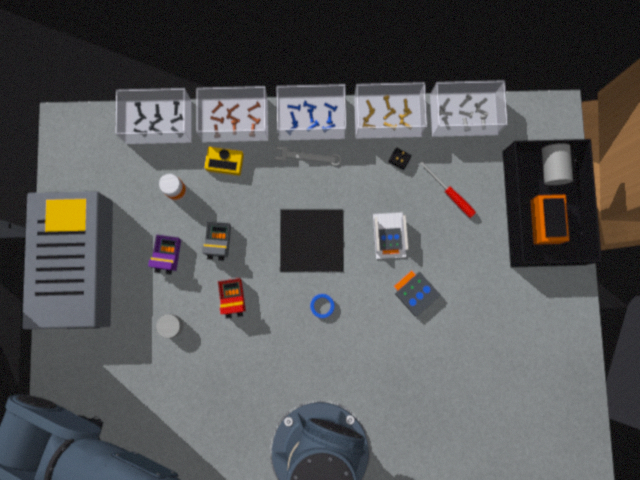

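The right cover is in the bay, at scene (244,207) and top (391,240), with its orange tab towards the robot. The cover at top (417,294) is the larger look-alike. The grey box is at top (217,240), with red and purple look-alikes near it, and the mat is at top (311,240). Next I'll take wrist views of the box and the bay.

```bash
python3 - <<'E'
from h import *
import pickle
P=np.pi; out={}
for name,p,yaw in (('boxA',(0.56,0.26,0.21),P),('boxB',(0.52,0.26,0.21),P),('bayA',(0.545,-0.205,0.17),P),('bayB',(0.505,-0.205,0.17),P)):
    arm.move_pose(p,[P,0,yaw]); d=cam('wrist',name+'.png'); out[name]=d
    print(name,sensors.read_time_s())
pickle.dump(out,open('v.pkl','wb'))
I=[out[k]['image'] for k in ('boxA','bayA')]
cv2.imwrite('pics/m1.png',np.hstack([i[0:480,120:520] for i in I]))
E
```

```text
boxA 2.725
boxB 3.0583
bayA 4.8167
bayB 5.15
```

View pics/m1.png

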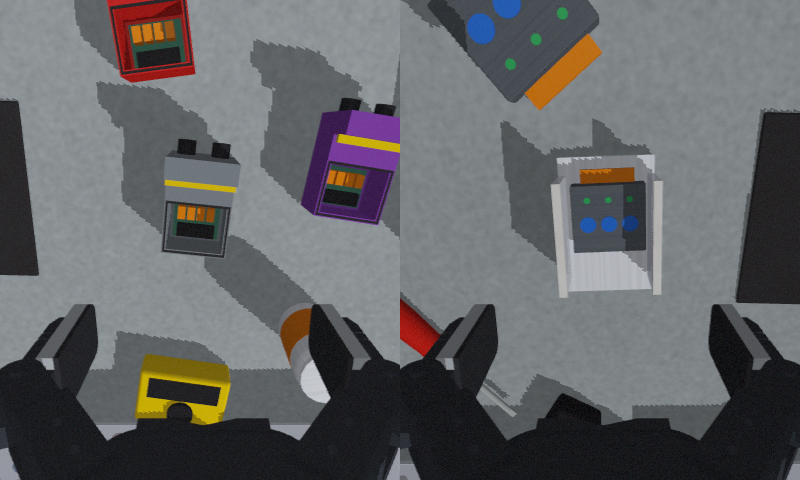

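The left half shows the grey box, with its lip at about column 200, row 186. The right half shows the cover between the cheeks, centred at about (608,215), with its tab at (607,175). I'll fit wireframe models to the two views of each.

```bash
cat > fit.py <<'E'
from h import *
from scipy.optimize import minimize
def rect(x0,x1,y,z): return [((x0,-y,z),(x1,-y,z)),((x0,y,z),(x1,y,z)),((x0,-y,z),(x0,y,z)),((x1,-y,z),(x1,y,z))]
BOX=[e for e in rect(-58,-40.5,29,70)]+[((-34,-29,57),(-34,29,57)),((28.5,-29,45),(28.5,29,45)),((-30,-29,45),(28.5,-29,45)),((-30,29,45),(28.5,29,45)),((24.5,-25,45),(24.5,25,45))]
COV=rect(-28,28,30,14)+[((-39,-22,4),(-39,22,4)),((-39,-22,4),(-30,-22,4)),((-39,22,4),(-30,22,4))]
def W(p,X):
    c,s=np.cos(p[3]),np.sin(p[3]); X=np.asarray(X)/1000.
    return np.array([c*X[...,0]-s*X[...,1]+p[0],s*X[...,0]+c*X[...,1]+p[1],X[...,2]+p[2]])
def pj(d,Xw):
    p=np.array(d['R'])@Xw+np.array(d['t'])[:,None];f=foc(d); return np.array([d['cx']+f*p[0]/p[2],d['cy']+f*p[1]/p[2]])
def score(p,E,ims):
    s=0;tt=np.linspace(.05,.95,30)
    for d,gx,gy in ims:
        for a,b in E:
            a=np.array(a,float);b=np.array(b,float)
            q=pj(d,W(p,a+(b-a)*tt[:,None])).astype(np.float32)
            v=q[:,-1]-q[:,0];L=np.linalg.norm(v);n=np.array([-v[1],v[0]])/L
            sx=cv2.remap(gx,q[0:1],q[1:2],1)[0];sy=cv2.remap(gy,q[0:1],q[1:2],1)[0]
            s+=np.minimum(abs(sx*n[0]+sy*n[1]),40).mean()
    return -s/len(ims)/len(E)
def grads(ds,sig):
    o=[]
    for d in ds:
        g=[cv2.GaussianBlur(c,(0,0),sig) for c in cv2.split(d['image'].astype(np.float32))]
        gx=[cv2.Sobel(c,cv2.CV_32F,1,0)/4*sig for c in g];gy=[cv2.Sobel(c,cv2.CV_32F,0,1)/4*sig for c in g]
        o.append((d,sum(gx)/3,sum(gy)/3))
    return o
def fit(p0,E,ds,freez=True,spread=.008):
    best=None;rng=np.random.default_rng(0)
    free=[0,1,2,3] if freez else [0,1,3]
    full=lambda x:np.array([*x]) if freez else np.array([x[0],x[1],p0[2],x[2]])
    S=np.array([.003,.003,.003,.03])[free]
    g=grads(ds,2.5);c=[]
    for i in range(25):
        x0=np.array(p0)[free]+(0 if i==0 else rng.normal(size=len(free))*np.array([spread,spread,.003,.06])[free])
        r=minimize(lambda x:score(full(x),E,g),x0,method='Nelder-Mead',options=dict(maxiter=150,initial_simplex=np.vstack([x0,x0+np.diag(S)])));c.append((r.fun,r.x))
    x=min(c,key=lambda a:a[0])[1];g=grads(ds,1.)
    r=minimize(lambda x:score(full(x),E,g),x,method='Nelder-Mead',options=dict(initial_simplex=np.vstack([x,x+np.diag(S/3)])))
    return full(r.x),r.fun
def draw(d,p,E,crop,k=3):
    im=cv2.resize(d['image'],None,fx=k,fy=k,interpolation=cv2.INTER_CUBIC)
    for a,b in E:
        q=((pj(d,W(p,np.array([a,b],float)))+.5)*k).T.round().astype(int); cv2.line(im,tuple(map(int,q[0])),tuple(map(int,q[1])),(255,0,255),1)
    x,y,w,h=[int(v*k) for v in crop]; return im[y:y+h,x:x+w]
E
python3 - <<'E'
from fit import *
import pickle
np.set_printoptions(precision=4,suppress=True)
o=pickle.load(open('v.pkl','rb'));T=[]
for nm,E,c,z in (('box',BOX,(200,186),.057),('bay',COV,(208,215),.027)):
    ds=[o[nm+'A'],o[nm+'B']]
    g=onz(ds[0],(c[0]+ (120 if nm=='box' else -400+120+400),c[1]),z)
    p0=[g[0]+(.037 if nm=='box' else 0),g[1],0 if nm=='box' else .013,-.05 if nm=='box' else .03]
    print(nm,'init',np.array(p0))
    for dd in ([ds[0]],[ds[1]]): print(' single, z fixed',*fit(p0,E,dd,False))
    p,f=fit(p0,E,ds); print(' both',p,f)
    q,f=fit(p0,E,ds,False); print(' both zfix',q,f)
    for d in ds:
        u=proj(d,W(q,np.array([[0,0,30.]]))[:,0]); T.append(draw(d,q,E,(u[0]-65,u[1]-50,130,100)))
cv2.imwrite('pics/fit1.png',np.vstack([np.hstack(T[:2]),np.hstack(T[2:])]))
E
```

```text
box init [ 0.5676  0.259   0.     -0.05  ]
 single, z fixed [ 0.566   0.2552  0.     -0.1044] -17.92293930053711
 single, z fixed [ 0.5666  0.255   0.     -0.1075] -17.69297218322754
 both [ 0.567   0.255  -0.0039 -0.1089] -19.22112464904785
 both zfix [ 0.5666  0.2551  0.     -0.1047] -17.706743240356445
bay init [ 0.5381 -0.1996  0.013   0.03  ]
 single, z fixed [ 0.5415 -0.1992  0.013   0.0427] -30.223421096801758
 single, z fixed [ 0.5407 -0.1995  0.013   0.0348] -30.97726821899414
 both [ 0.5407 -0.1994  0.0117  0.0345] -30.858713150024414
 both zfix [ 0.5404 -0.1995  0.013   0.0342] -30.776681900024414
```

View pics/fit1.png

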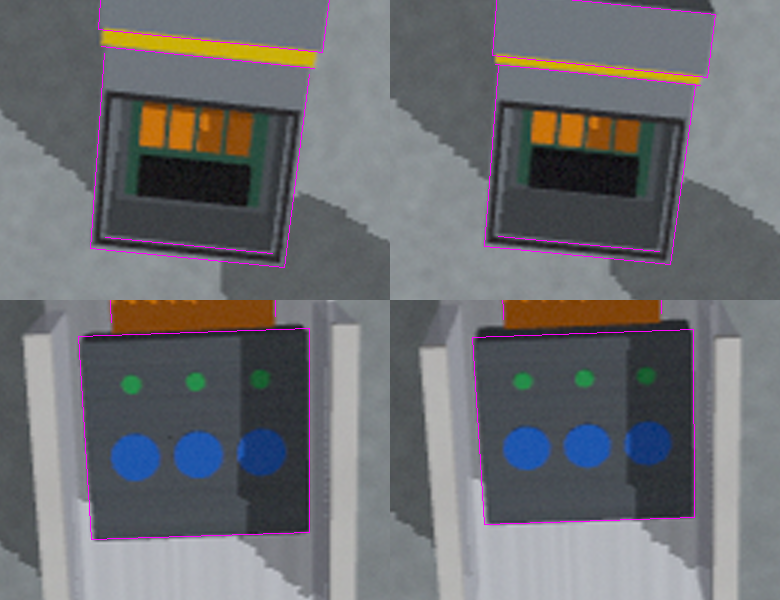

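The wireframes match both views. Measured heights are within about 1–4 mm of the nominal ones. Next: grasp the cover by its x ends (plate end and tab end), move it to the mat, release, and refit.

```bash
python3 - <<'E'
from fit import *
import pickle
np.set_printoptions(precision=4,suppress=True)
P=np.pi
p=np.array([.5406,-.1994,.013,.036])
g=W(p,np.array([[-5.5,0,0.]]))[:,0]; yaw=P/2+p[3]
fingers.set_gripper(1.0)
arm.move_pose([g[0],g[1],.12],[P,0,yaw]); 
print('hit',arm.move_linear([g[0],g[1],.0045],v=.08,force_limit=8),sensors.read_tool_pos())
fingers.set_gripper(0.0); print('w',sensors.read_grip_width(),sensors.read_grip_force(),sensors.read_time_s())
arm.move_linear([g[0],g[1],.12],v=.12)
w=sensors.read_grip_width(); print('w lifted',w)
if w>.6:
    m=[.535,.01]
    arm.move_pose([*m,.10],[P,0,P/2])
    arm.move_linear([*m,.02],v=.12)
    print('mat hit',arm.move_linear([*m,-.003],v=.03,force_limit=4),sensors.read_tool_pos(),sensors.read_wrist_force())
    fingers.set_gripper(1.0); arm.move_linear([*m,.12],v=.15)
    o={}
    for k,x in (('A',.535),('B',.495)):
        arm.move_pose([x,.01,.15],[P,0,P]); o[k]=cam('wrist','mat%s.png'%k)
    pickle.dump(o,open('m.pkl','wb'))
    print(sensors.read_time_s()); ds=[o['A'],o['B']]; T=[]
    p0=[.54,.01,.009,0]
    for dd in ([ds[0]],[ds[1]],ds): print(*fit(p0,COV,dd,False))
    print('free',*fit(p0,COV,ds)); q,_=fit(p0,COV,ds,False)
    for d in ds:
        u=proj(d,W(q,np.array([[0,0,10.]]))[:,0]); T.append(draw(d,q,COV,(u[0]-65,u[1]-60,130,120)))
    cv2.imwrite('pics/fit2.png',np.hstack(T))
E
```

```text
hit False [ 0.5354 -0.1997  0.005 ]
w 0.7617671208588263 64.3390417098999 8.7
w lifted 0.7663843212158287
mat hit True [0.5349 0.01   0.0015] [-1.7883  0.0151  6.6199]
15.1583
[ 0.54    0.0107  0.009  -0.0033] -31.41471290588379
[ 0.5397  0.0105  0.009  -0.0051] -30.550275802612305
[ 0.5399  0.0106  0.009  -0.0033] -30.863710403442383
free [ 0.5404  0.0106  0.0066 -0.0029] -31.296476364135742
```

View pics/fit2.png

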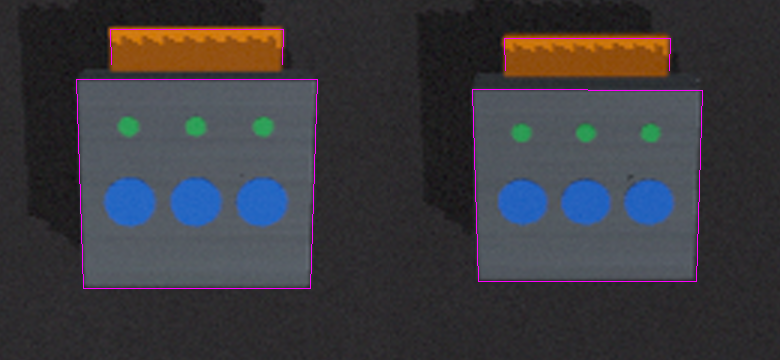

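The fit is exact, and the cover lies flat and released on the mat. Now I'll regrip it by its y sides and check the camera bias against its known pose in the hand.

```bash
cat > plan.py <<'E'
from fit import *
from scipy.spatial.transform import Rotation as Ro
P=np.pi
class Plan:
    def __init__(s,box,xg,zt): s.box=box;s.off=np.array([xg,0,zt])
    def tcp(s,X,Z,th,Y=0):
        "tab bottom corner at box-frame X,Y,Z (mm), tilt th (deg)"
        Rb=Ro.from_euler('z',s.box[3]);Rc=Rb*Ro.from_euler('y',-np.radians(th))
        c=np.array([*s.box[:2],0])+Rb.apply(np.array([X,Y,Z])/1000)
        return c+Rc.apply(np.array([.039,0,0])+s.off),(Rc*Ro.from_euler('y',P)).as_euler('xyz')
    def corner(s):
        "box-frame corner now, mm"
        Rb=Ro.from_euler('z',s.box[3]);Rt=Ro.from_euler('xyz',sensors.read_ee_rot());Rc=Rt*Ro.from_euler('y',-P)
        c=np.array(sensors.read_tool_pos())-Rc.apply(np.array([.039,0,0])+s.off)
        return Rb.inv().apply(c-np.array([*s.box[:2],0]))*1000
E
python3 - <<'E'
from plan import *
import pickle
np.set_printoptions(precision=4,suppress=True)
c=np.array([.5404,.0106,.009,-.0035])
arm.move_pose([c[0],c[1],.08],[P,0,P+c[3]])
print('hit',arm.move_linear([c[0],c[1],.005],v=.08,force_limit=8))
fingers.set_gripper(0.); t=np.array(sensors.read_tool_pos()); print('tool',t,'w',sensors.read_grip_width())
xg,zt=t[0]-c[0],t[2]-.009; print('off',xg,zt)
arm.move_linear([c[0],c[1],.15],v=.15); print('w',sensors.read_grip_width())
pl=Plan([.5671,.2551,0,-.105],xg,zt)
arm.move_pose(*pl.tcp(-10,120,0)); arm.pause(.3)
d=cam('wrist','held.png'); pickle.dump(d,open('held.pkl','wb'))
t=np.array(sensors.read_tool_pos());print('tool',t,sensors.read_ee_rot(),sensors.read_wrist_force(),sensors.read_time_s())
p0=[*t[:2],t[2]-zt,-.105]; E=[COV[2],COV[4],COV[5],COV[6]]
print('expected',np.array(p0)); q,f=fit(p0,E,[d],False,.003); print('held fit',q,f)
Rb=np.array([[np.cos(.105),-np.sin(.105)],[np.sin(.105),np.cos(.105)]]); print('bias box frame mm',Rb@(q[:2]-p0[:2])*1000)
cv2.imwrite('pics/held2.png',draw(d,q,COV,(120,150,400,300),2))
E
```

```text
hit False
tool [0.5407 0.0107 0.0059] w 0.686419474516098
off 0.00026061547760591885 -0.003137182523668401
w 0.6875399917406355
tool [0.5964 0.2514 0.1171] [3.1414 0.0003 3.0357] [ 0.6545  0.4537 -1.8384] 19.5083
expected [ 0.5964  0.2514  0.1203 -0.105 ]
held fit [ 0.5951  0.2511  0.1203 -0.1297] -15.548486709594727
bias box frame mm [-1.2366 -0.3942]
```

View pics/held2.png

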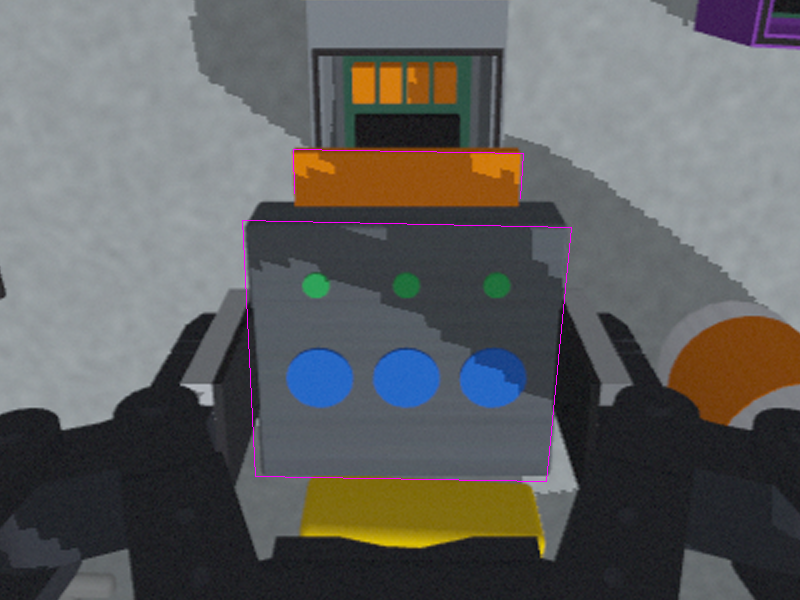

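The cover is held straight and level by its y sides, with the tab at the 2x-crop position (407,150). The free-yaw fit is skewed there, so I'll refit with the yaw fixed to get the camera bias and correct the box pose.

```bash
python3 - <<'E'
from plan import *
import pickle
np.set_printoptions(precision=4,suppress=True)
d=pickle.load(open('held.pkl','rb')); p0=np.array([.5964,.2514,.1203,-.1059])
print('exp tab ends px',pj(d,W(p0,np.array([[-39,-22,4.],[-39,22,4.],[-28,-30,14],[-28,30,14]]))).T.tolist())
for nm,E in (('tab',COV[4:]),('all',COV)):
    g=grads([d],1.2)
    r=min((minimize(lambda x:score([p0[0]+x[0]/1e3,p0[1]+x[1]/1e3,p0[2]+dz,p0[3]],E,g),[a,b],method='Nelder-Mead') for a in(-1,0,1) for b in (-1,0,1) for dz in (0,)),key=lambda r:r.fun)
    print(nm,r.x,r.fun)
o=pickle.load(open('v.pkl','rb'))
F=BOX[1:2]  # dummy
for z in (0,-.0025):
    for E in (BOX,BOX[:4],BOX[5:8]): print('box',z,*fit([.5666,.2551,z,-.105],E,[o['boxA'],o['boxB']],False,.002))
# same box visible in the held picture: rim sides & rear
E=[((-10,-29,45),(-30,-29,45)),((-10,29,45),(-30,29,45))]
g=grads([d],1.2)
ys=np.arange(-2,2.01,.1);print('box y in held view (offset mm)',ys[np.argmin([score([.5666-y/1e3*np.sin(-.105),.2551+y/1e3,0,-.105],E,g) for y in ys])])
E
python3 - <<'E'
E
```

```text
exp tab ends px [[264.70287965814316, 228.1750028895764], [379.52839392197995, 227.95817908349983], [240.21252895515215, 264.5951368635184], [404.08653563287663, 264.2936478559369]]
tab [-0.7963  0.5451] -18.470352172851562
all [-0.8809  0.6835] -14.875582695007324
box 0 [ 0.566   0.2551  0.     -0.1049] -17.78542709350586
box 0 [ 0.5663  0.2552  0.     -0.1038] -17.247024536132812
box 0 [ 0.5656  0.2552  0.     -0.1136] -27.74930763244629
box -0.0025 [ 0.5667  0.255  -0.0025 -0.1085] -19.060348510742188
box -0.0025 [ 0.5667  0.2552 -0.0025 -0.1039] -17.249006271362305
box -0.0025 [ 0.5666  0.2551 -0.0025 -0.1216] -29.440322875976562
box y in held view (offset mm) 0.10000000000000187
```

The bias is about (−0.8, +0.6) mm, so the corrected box pose is (0.5671, 0.2546) with yaw −0.107. Next: tilt, touch the ledge, and tuck the tab under the lip.

```bash
cat > cfg.py <<'E'
from plan import *
np.set_printoptions(precision=2,suppress=True)
pl=Plan([.5671,.2546,0,-.107],.00026,-.0031)
def go(X,Z,th,v=.05,fl=None,Y=0):
    p,r=pl.tcp(X,Z,th,Y); return arm.move_linear(p,v=v,rotation=r,force_limit=fl)
def rep(s): print(s,'corner',pl.corner(),'F',np.array(sensors.read_wrist_force()),'w',round(sensors.read_grip_width(),3),'t',round(sensors.read_time_s(),1))
E
python3 - <<'E'
from cfg import *
arm.move_pose(*pl.tcp(-26,70,15)); go(-26,50,15); rep('above')
h=go(-26,43,15,.02,4); arm.pause(.1); rep('ledge %s'%h); z=pl.corner()[2]
go(-26,z+.9,15,.02); rep('up')
h=go(-42.5,z+.9,15,.02,5); rep('in %s'%h)
cam('wrist','tuck.png')
E
```

```text
above corner [-25.92  -0.05  49.79] F [-0.19  0.   -1.36] w 0.682 t 20.5
ledge True corner [-25.48   0.19  44.33] F [-0.19 -0.93  5.54] w 0.682 t 21.0
up corner [-26.15  -0.07  45.06] F [-0.02  0.45 -1.71] w 0.685 t 21.2
in True corner [-39.93   0.09  45.23] F [ 3.5  -0.14 -0.48] w 0.682 t 21.9
```

The ledge touched at the expected height, and the tab went in to the housing, past the lip edge. Now I'll back off to the nominal position and lower the free end.

```bash
python3 - <<'E'
from cfg import *
go(-38.6,45.1,15,.02); rep('back'); f0=np.array(sensors.read_wrist_force())
for th in (12,9,6,4,2,0):
    h=go(-38.6,45.1,th,.03,8); rep('%s %s'%(th,h))
    if h: break
cv2.imwrite('pics/low.png',cam('wrist')['image'][100:460,100:540])
E
```

```text
back corner [-38.82  -0.09  44.91] F [ 0.4   0.57 -0.73] w 0.689 t 22.2
12 False corner [-38.35  -0.18  44.87] F [ 0.72 -0.9   0.78] w 0.69 t 22.5
9 False corner [-38.39  -0.17  44.85] F [ 0.73  0.46 -0.24] w 0.681 t 22.7
6 False corner [-38.38  -0.13  44.88] F [ 0.91 -0.63  0.34] w 0.681 t 23.0
4 False corner [-38.56  -0.08  44.92] F [ 1.16 -0.31 -0.23] w 0.68 t 23.2
2 False corner [-38.51  -0.08  44.95] F [ 0.88 -0.06  0.06] w 0.679 t 23.5
0 False corner [-38.47  -0.03  45.04] F [ 0.86 -0.04  0.23] w 0.687 t 23.7
```

View pics/low.png

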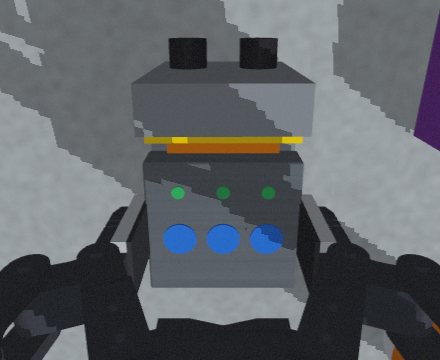

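The picture shows the cover flat, with its tab under the yellow lip at crop (223,145). Now I'll press it onto the seal.

```bash
python3 - <<'E'
from cfg import *
fz=lambda:np.mean([sensors.read_wrist_force()[2] for _ in range(5)])
h=go(-38.5,42.0,0,.005,13); 
for i in range(8):
    arm.pause(.08); print(i,round(sensors.read_wrist_force()[2],1),end=' ')
rep('press %s'%h)
E
```

```text
0 5.0 1 5.6 2 5.7 3 5.7 4 6.2 5 5.8 6 5.6 7 5.9 press True corner [-38.61   0.01  45.05] F [-0.65 -0.27  5.86] w 0.686 t 24.8
```

```bash
python3 - <<'E'
from cfg import *
fz=lambda:np.mean([sensors.read_wrist_force()[2] for _ in range(4)])
z=pl.corner()[2]
for i in range(25):
    z-=.15; h=go(-38.6,z,0,.005,25); arm.pause(.12); f=fz(); print(round(z,2),round(f,1),end='; ')
    if f>14.2: break
for i in range(5): arm.pause(.15); print('hold',round(fz(),1),end=' ')
rep('')
E
```

```text
44.9 5.6; 44.75 6.2; 44.6 8.1; 44.45 9.3; 44.3 11.6; 44.15 13.1; 44.0 14.5; hold 14.4 hold 14.6 hold 14.1 hold 14.6 hold 13.9  corner [-38.57   0.03  45.03] F [-5.18 -2.32 13.91] w 0.681 t 28.1
```

The press held about 14.5 N on the wrist, about 16 N on the seal with the cover's weight. Now ease off, release, withdraw and check.

```bash
python3 - <<'E'
from cfg import *
go(-38.6,44.9,0,.01); fingers.set_gripper(1.0); rep('open')
p,r=pl.tcp(-38.6,110,0); arm.move_linear(p,v=.08)
p,r=pl.tcp(-38.6,200,0); p=np.array(p)-[.02,0,0]; arm.move_pose(p,r); arm.pause(.3)
d=cam('wrist','done.png'); print(sensors.read_wrist_force(),sensors.read_time_s())
q=[.5671,.2546,.045,-.107]
print('closed fit',*[np.round(x,4) for x in fit(q,COV[:4],[d],False,.003)])
u=proj(d,[.567,.2546,.05]); a=draw(d,q,COV[:4],(u[0]-65,u[1]-80,130,150),3)
s=cam('scene','s2.png')['image'][140:440,140:540]
s=cv2.resize(s,(410,308)); b=np.zeros((450,410,3),np.uint8); b[:308]=s
cv2.imwrite('pics/done2.png',np.hstack([a[:450],b]))
E
```

```text
open corner [-38.65  -0.05  44.69] F [-0.34  0.22  0.05] w 0.999 t 28.7
[-0.71  0.2   0.69] 30.5
closed fit [ 0.57  0.25  0.04 -0.11] -22.1483
```

View pics/done2.png

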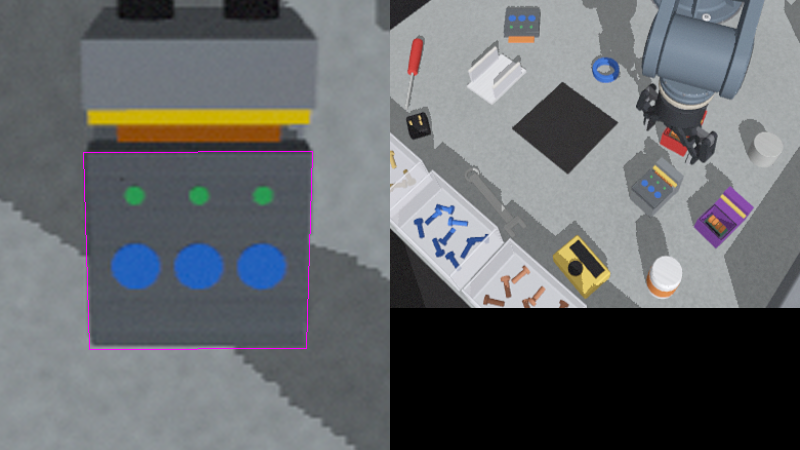

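The cover sits flat on the box with its tab under the lip, the outline at closed height matches the picture, and the bystanders are where they were. Handing in.

```bash
python3 -c "
from h import *
print(arm.close_job())"
```

```text
the job is handed in; nothing more can be done
None
```

The cover is closed flat on the grey box with its tab under the lip; I pressed it with about 15 N, let go and handed the job in at about 31 s, with the bystanders where they were in the last picture.

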